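# Turn the desk carousel until the call bell stands at the front

### The arm

A 6-joint arm with a two-finger parallel gripper is mounted at the origin on a cart in front of the work surface, level with it; the furniture and walls round the work are solid. World frame = base frame: x ahead of the robot, y to its left, z up, the work surface at z = 0. Lengths are in m, angles in rad, forces in N, time in s.
With the tool pointing down it reaches from about 0.225 to 0.875 m from the base axis. Payload 3.4 kg.
Tool frame: the origin (TCP) lies at the very end of the fingers, on their centre line; the grasp point (between the pads) lies 19 mm behind it (manip.pinch_z is the distance from the TCP to the grasp point, in m); z points along the fingers, y is the line along which they close (so a half turn about z gives the same grasp; the last joint's range is limited). The gripper opens to 85 mm and grips with 20 to 120 N. Pads are 22 mm wide; open, the fingers measure 114 mm over their backs; the gripper's body (76 mm by 85 mm) begins 54 mm behind the grasp point. The pads swing forward as they close: fully open they stand 13 mm farther back than shut.
Start: joints at [-1.379, 0.276, 1.505, -0, 1.361, -0.121], TCP at [0.177, -0.547, 0.231] pointing down, gripper open.
Joint ranges: [-2.89, 2.89], [-0.75, 2.08], [0.22, 2.7], [-1.18, 4.32], [0.11, 2.71], [-2.7, 2.7]. Speed limits (rad/s): [2.57, 2.57, 3.14, 3.14, 3.14, 3.14].

### API

Orientations are given as a unit quaternion [w, x, y, z].
In Python, from rig import manip gives the robot as it stands. The module is installed in compiled form; this text tells all that it offers.
- The arm moves only by the shell command python3 -m jog 'ROWS' [FORCE]. ROWS is JSON, a list of rows, each an object of numbers: "dx", "dy", "dz": the shift along the tool's x, y, z each as a share of 25 cm, from -1 to 1; "ax", "ay", "az": the turn, a rotation vector about the tool's x, y, z each as a share of 90 degrees, from -1 to 1; "grip": the opening, from -1 (shut) to 1 (fully open), so that 0 is half open. A call has 1 to 5 rows; each row is the pose to reach, as a shift and turn from the pose commanded when the call began, along the tool's axes at that moment; what a row does not reach only later rows make up. A row lasts 1/12 s, in which the tool goes at most 41.7 mm and 7.16 degrees, less where a joint would pass 70% of its speed; a pose out of reach is approached as far as the arm can. A call with a number of a shift or a turn outside -1 to 1 is refused whole. A call with a gripper value outside its range is refused whole. The fingers move at their own pace and stop on an object; FORCE is the grip in N (left out, the last holds). Time passes only in rows, so rows that repeat a pose let the fingers close. It gives the time, the measured TCP pose, the force, the opening and the grip force at its end, in the units of the state.
- manip.get_state(): the state, without advancing time (a new reading comes with each control period).
- manip.get_image(name): name is "side" or "top"; returns a dict with "img" (480x640x3 uint8, red, green, blue), "mtx" (3x3 intrinsics, pixels), "k1" (the pictures are not rectified: a ray, as slopes to the right and down, at radius r is drawn at 1 + k1 r^2 times it, then the intrinsics apply), "world_to_cam" (4x4, takes a point from world to camera coordinates). Camera axes: x right, y down, z forward; pixel columns grow to the right and rows downward; lengths in m; the calibration is good to about 2 mm. A picture is of the moment at which its call begins. There is no depth.
- manip.sign_off(): hands the job in; it is judged then, once.
The state is a dict: "clock": time; "qpos": joint angles; "qd": joint speeds; "effort": joint torques, N m; "position": TCP position; "ee_rot": TCP orientation; "contact_force": force on the tool from outside, world axes, zero at the start; "moment": the same for the moment, N m; "width": finger opening in m; "gripper_force": force on a finger pad.
Only numpy, scipy, OpenCV 4.12 (cv2) and the standard library are available. Lean on these libraries where they do the work, as an engineer would, in place of code of your own. Each camera call takes 0.05 s, during which the arm holds its last target. There are 200 camera calls.

### The job

Visitors must be able to reach the desk bell: turn the round carousel by pushing the upright finger posts on its rim until the domed call bell stands at the front, in line with the black tongue that sticks out of the carousel's foot, and leave it standing there. A hidden stop inside keeps the plate from going all the way round, so the shorter way may be blocked: push gently, and when it comes up against the stop do not force it but bring the bell round the other way. Do not touch the bell or the other things standing in the wells, and leave the rest of the desk as it is.

Things in the scene. Friction and masses are not known exactly. Their poses are not given: they have to be found in the camera images.
- carousel: fixed black foot of the carousel, a low disc 210 mm across; origin on the turning axis at desk height, z up. A flat tongue 22 mm wide, 8 mm high sticks out along its own -x axis to 183 mm from the axis: that way is the front. Inside hides a springy stop: the plate turns about 344 degrees in all; where it stands is not told nor seen, but at a post it is felt as a force that climbs by some 1.5 N a mm
- plate: the round wooden turning plate on the foot, 268 mm across, 12 mm thick; origin on the turning axis at its underside, 16 mm above the desk, z up. Four round wells for things, all alike, are centred 70 mm from the axis along the plate's +x, +y, -x and -y axes; their rims are 6.5 mm high, inner radius 44.5 mm. The finger posts stand between the wells
- plate_top (a point): point on the turning axis at the plate's top, 28 mm above the desk; axes as the plate. Four like finger posts stand 122 mm from it at 45, 135, 225 and 315 degrees from its x axis, about z: each 12 mm thick (15 mm at the head, 18 mm at the foot), top 81 mm above the desk. 1.5 to 3 N at a post turn the plate; it stays where it is left
- front_place (a point): point 70 mm from the turning axis towards the tongue, at the height of the plate's top: the bell's origin belongs here
- bell: domed metal call bell with a black base, 82 mm across, 62 mm high, standing loose in one of the wells; origin at the centre of its underside
- tin_a: round grey tin of paper clips, 72 mm across, 26 mm high, loose in a well; origin at the centre of its underside
- tin_b: a second tin like the first, loose in another well
- eraser: eraser in a paper sleeve, 23 x 58 x 13 mm, lying loose in a well; origin at the centre of its underside
- mug: bystander: pale stoneware mug, 79 x 110 x 94 mm; origin at its underside
- disc_case: bystander: flat disc case, 190 x 135 x 15 mm; origin at the centre of its underside
- tape_roll: bystander: roll of tape, 96 mm across, 25 mm high, lying flat; origin at the centre of its underside
There are look-alikes about, which are no part of the job. Leave any turquoise look-alike of the tin_a alone. What is shaped like the eraser but yellow is not meant.

How it is judged:
At the end, for the whole second after the job is handed in: The bell stands upright and at rest on the plate with its centre within 14 mm of the front place (about 11 degrees of turn); both tins and the eraser still lie in their wells (horizontal distance between bell and front_place below 0.014 m and linear speed of bell below 0.01 m/s and angle between bell's own z axis and vertical below 0.1 rad and z of each of bell, tin_a, tin_b, eraser in the frame of plate below 0.018 m and horizontal distance between each of tin_a, tin_b and plate below 0.085 m and horizontal distance between eraser and plate below 0.1 m); the robot touches nothing.
It fails at once if the plate or its posts are pushed with more than 25 N (the stop is forced) (contact force between any of the fingers, the arm and plate above 25 N).
It fails at once if the robot touches the bell, a tin or the eraser (contact force between any of the fingers, the arm and bell above 1 N or contact force between any of the fingers, the arm and tin_a above 1 N or contact force between any of the fingers, the arm and tin_b above 1 N or contact force between any of the fingers, the arm and eraser above 1 N).
It fails at once if the mug, the disc case or the tape roll is moved by more than 20 mm (distance of any of mug, disc_case, tape_roll from where it was at the start of the episode above 0.02 m).
It also fails if it takes over 72 s, if anything falls off the work surface, if the arm or the gripper's body presses on something with over 40 N, if the wrist force passes 120 N, or if a joint passes its speed limit or range.

## Working session

There is one attempt and no reset: what is moved stays moved. The work goes in short steps, Python scripts to look and compute and a shell command to move; the robot and the scene stay as the last step left them, time stands still between calls to the robot, and variables do not carry over. Pictures are saved under pics/ and viewed, at most 10 in all, crops included, and the job is handed in when it is done.

```bash
mkdir -p pics; python3 - <<'E'
from rig import manip
import cv2
for n in("top","side"):
    d=manip.get_image(n);cv2.imwrite(f"pics/{n}0.png",d["img"][:,:,::-1]);print(d["mtx"],d["k1"],d["world_to_cam"])
print(manip.get_state())
E
```

```text
[[623.32538733   0.         317.44811017]
 [  0.         623.32538733 236.19020746]
 [  0.           0.           1.        ]] 0.0037024260296624977 [[-0.00783889 -0.99995626 -0.00510233  0.02411812]
 [-0.99176423  0.00842677 -0.12779946  0.56592249]
 [ 0.12783687  0.0040585  -0.9917869   1.35942441]
 [ 0.          0.          0.          1.        ]]
[[523.29051841   0.         327.03638377]
 [  0.         523.29051841 244.67856387]
 [  0.           0.           1.        ]] -0.14452101721800245 [[ 0.98302181 -0.18266176  0.01740141 -0.58644932]
 [-0.07152343 -0.46878711 -0.88041073  0.0967157 ]
 [ 0.16897493  0.86421833 -0.47389254  1.16717803]
 [ 0.          0.          0.          1.        ]]
{'clock': 0.1, 'qpos': array([-1.37900229e+00,  2.76530322e-01,  1.50602404e+00, -1.78067445e-06,
        1.36069187e+00, -1.20980492e-01]), 'qd': array([ 9.42571938e-05, -2.24735549e-03, -2.84934651e-03,  2.14030372e-04,
        2.93465003e-04, -5.92207781e-04]), 'effort': array([ 1.38169049e-03, -4.17700016e+01, -2.46406209e+01, -1.48295840e-04,
        5.91379416e-03,  1.24994862e-06]), 'position': array([ 0.17684081, -0.54663031,  0.23052005]), 'ee_rot': array([-8.26241205e-04,  9.87796047e-01,  1.55750716e-01, -3.01379170e-05]), 'contact_force': array([-0.00134221,  0.43563511, -0.13935935]), 'moment': array([-0.00106323, -0.01640395, -0.02860611]), 'gripper_force': 0.0, 'width': 0.08542625658464761}
```

View pics/top0.png

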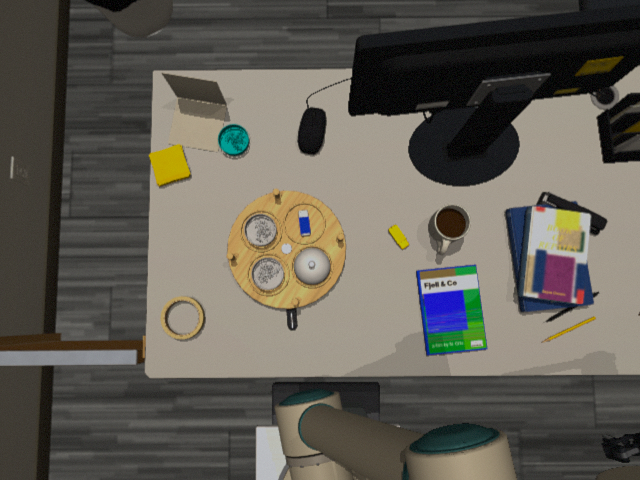

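View pics/side0.png

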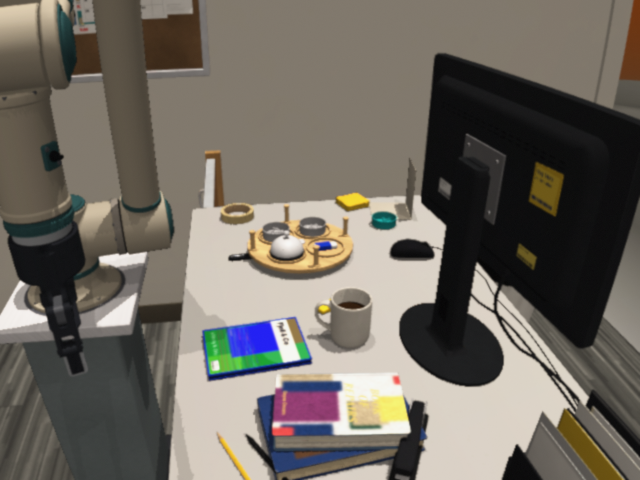

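Top view: carousel centre is near (287,249) and the tongue tip near (292,326). The bell is at (312,266), and the post heads are at (277,196), (340,240), (295,302) and (234,258). Candidates:
- **Bell:** the silver dome at (312,266). The mug at (451,222) is not it.
- **Tins:** grey at (261,230) and (268,272). The turquoise look-alike is at (234,140).
- **Eraser:** blue and white at (305,222). The yellow look-alike is at (399,237).

```bash
cat > h.py <<'E'
import numpy as np,cv2
from rig import manip
def ray(d,u,v,z):
    K=d["mtx"];k=d["k1"]
    p=cv2.undistortPoints(np.array([[[u,v]]],float),K,np.array([k,0,0,0.]))[0,0]
    W=d["world_to_cam"];R=W[:3,:3];c=-R.T@W[:3,3];r=R.T@np.r_[p,1]
    return c+r*(z-c[2])/r[2]
def proj(d,P):
    W=d["world_to_cam"];P=np.atleast_2d(P)
    return cv2.projectPoints(np.asarray(P,float),cv2.Rodrigues(W[:3,:3])[0],W[:3,3],d["mtx"],np.array([d["k1"],0,0,0.]))[0][:,0]
E
python3 - <<'E'
from h import *
d=manip.get_image("top")
c=d["img"][180:340,215:360];cv2.imwrite("pics/crop0.png",cv2.resize(c,None,fx=3.7,fy=3.7,interpolation=cv2.INTER_CUBIC)[:,:,::-1])
P=[ray(d,u,v,.081)[:2] for u,v in((277,194),(341,239),(296,302),(234,258))]
C=np.mean(P,0);print(C)
for p in P: print(p,np.hypot(*(p-C)),np.degrees(np.arctan2(*(p-C)[::-1])))
for n,u,v,z in(("tip",292,327,.008),("bell",312,266,.07),("tinA",261,230,.05),("tinB",268,272,.05)):
    p=ray(d,u,v,z)[:2];print(n,p,np.hypot(*(p-C)),np.degrees(np.arctan2(*(p-C)[::-1])))
E
```

```text
[0.53529318 0.08537599]
[0.65412229 0.10703467] 0.1207868190408193 10.329762105699785
[ 0.55378063 -0.0316368 ] 0.11846424819828373 -81.02176561010715
[0.41885925 0.06628638] 0.11798844884452218 -170.68906178972742
[0.51441057 0.19981971] 0.11633335374184875 100.3410286806259
tip [0.3648476  0.07830947] 0.17059200585929282 -177.62592920428523
bell [0.49659924 0.03170055] 0.06616852732538461 -125.7873564552051
tinA [0.57927134 0.14470213] 0.07384896013689349 53.4506489673797
tinB [0.48577536 0.12893331] 0.06594888068955922 138.66419997117177
```

View pics/crop0.png

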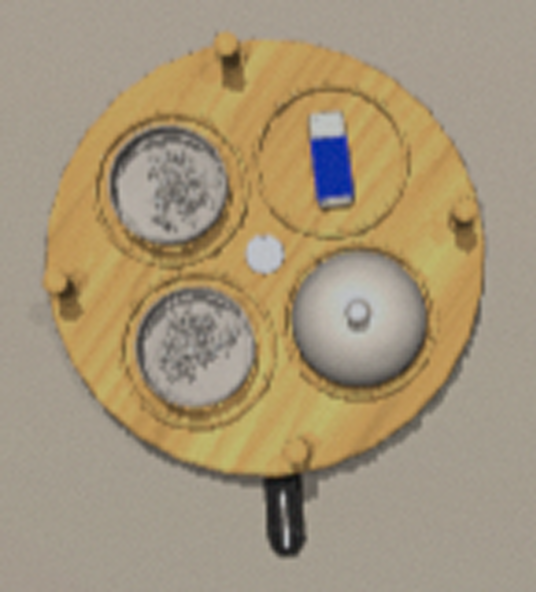

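The crop shows the bell at (360,318), grey tins lower left and upper left, the eraser at upper right, and four posts: (228,45), (465,210), (300,448) and (58,283). I'll now refit the geometry.

```bash
python3 - <<'E'
from h import *
from scipy.optimize import least_squares
d=manip.get_image("top")
q=np.array([(228,45),(465,210),(300,448),(58,283)])/3.7+[215,180]
def f(x):
    a=x[2]+np.radians([0,-90,180,90]);P=np.c_[x[0]+.122*np.cos(a),x[1]+.122*np.sin(a),0*a+.081]
    return (proj(d,P)-q).ravel()
s=least_squares(f,[.535,.085,.17]);print(s.x,np.degrees(s.x[2]),s.fun.round(1))
C=s.x[:2]
for n,u,v,z in(("hub",265,254,.03),("tip",287,555,.008),("bell",360,318,.075)):
    p=ray(d,u/3.7+215,v/3.7+180,z)[:2];print(n,p,np.hypot(*(p-C)),np.degrees(np.arctan2(*(p-C)[::-1])))
# tongue axis fit: dark pixels
im=d["img"][312:332,283:303].astype(int);print(im.sum(2).shape)
v,u=np.nonzero(im.max(2)<75);p=ray(d,u.mean()+283,v.mean()+312,.008)[:2];print(len(u),p,np.degrees(np.arctan2(*(p-C)[::-1])))
E
```

```text
[0.53890941 0.08749987 0.17232269] 9.873362625201917 [-0.3 -0.4  0.8 -0.5 -0.2  1.  -0.3 -0.1]
hub [0.53931844 0.08892678] 0.0014843797909937708 74.0049088279941
tip [0.35818215 0.07705393] 0.18102889175174147 -176.69201540715625
bell [0.49630788 0.03099038] 0.07076872957057119 -127.0120164593043
(20, 20)
136 [0.38003852 0.07901378] -176.94245211391163
```

```bash
cat >> h.py <<'E'
C=np.array([.539,.088]);F=-176.8
from scipy.spatial.transform import Rotation as Ro
def pol(phi,r=.122,z=.05):
    a=np.radians(phi);return np.r_[C+r*np.array([np.cos(a),np.sin(a)]),z]
def rows(T,s=None):
    "T: list of (pos,yaw deg); prints rows from the present pose"
    s=s or manip.get_state();R=Ro.from_quat(np.roll(s["ee_rot"],-1))
    out=[]
    for p,y in T:
        G=Ro.from_euler("z",y,degrees=True)*Ro.from_euler("x",180,degrees=True)
        d=R.inv().apply(np.asarray(p)-s["position"])/.25;a=(R.inv()*G).as_rotvec()/(np.pi/2)
        out.append(dict(zip(("dx","dy","dz","ax","ay","az"),np.r_[d,a].round(3).tolist())))
        print(out[-1])
def st():
    s=manip.get_state();x,y=s["position"][:2]-C;R=Ro.from_quat(np.roll(s["ee_rot"],-1)).apply([1,0,0])
    print("t",round(s["clock"],2),"pos",s["position"].round(4),"r,phi",round(np.hypot(x,y),4),round(np.degrees(np.arctan2(y,x)),1),"yaw",np.degrees(np.arctan2(R[1],R[0])).round(1),"f",s["contact_force"].round(1),s["width"].round(3),s["qpos"].round(2))
E
J='python3 -m jog'
$J '[{"dx":0.53,"dy":-0.63,"grip":-1},{"dx":0.53,"dy":-0.63,"grip":-1},{"dx":0.53,"dy":-0.63,"grip":-1},{"dx":0.53,"dy":-0.63,"grip":-1},{"dx":0.53,"dy":-0.63,"grip":-1}]' 30
$J '[{"dx":0.53,"dy":-0.63,"grip":-1},{"dx":0.53,"dy":-0.63,"grip":-1},{"dx":0.53,"dy":-0.63,"grip":-1},{"dx":0.53,"dy":-0.63,"grip":-1},{"dx":0.53,"dy":-0.63,"grip":-1}]'
python3 - <<'E'
from h import *
st();rows([(pol(-156,.126,.2),114),(pol(-156,.126,.05),114)])
E
```

```text
schema error: expected keys dx, dy, dz, ax, ay, az, grip
schema error: expected keys dx, dy, dz, ax, ay, az, grip
Traceback (most recent call last):
  File "h.py", line 26, in st
    print("t",round(s["clock"],2),"pos",s["position"].round(4),"r,phi",round(np.hypot(x,y),4),round(np.degrees(np.arctan2(y,x)),1),"yaw",np.degrees(np.arctan2(R[1],R[0])).round(1),"f",s["contact_force"].round(1),s["width"].round(3),s["qpos"].round(2))
                                                                                                                                                                                                                    ^^^^^^^^^^^^^^^^
AttributeError: 'float' object has no attribute 'round'
```

```bash
sed -i 's/s\["width"\].round(3)/round(s["width"],3)/' h.py
J='python3 -m jog'
$J '[{"dx":0.53,"dy":-0.63,"dz":0,"ax":0,"ay":0,"az":0,"grip":-1},{"dx":0.53,"dy":-0.63,"dz":0,"ax":0,"ay":0,"az":0,"grip":-1},{"dx":0.53,"dy":-0.63,"dz":0,"ax":0,"ay":0,"az":0,"grip":-1},{"dx":0.53,"dy":-0.63,"dz":0,"ax":0,"ay":0,"az":0,"grip":-1},{"dx":0.53,"dy":-0.63,"dz":0,"ax":0,"ay":0,"az":0,"grip":-1}]' 30
$J '[{"dx":0.53,"dy":-0.63,"dz":0,"ax":0,"ay":0,"az":0,"grip":-1},{"dx":0.53,"dy":-0.63,"dz":0,"ax":0,"ay":0,"az":0,"grip":-1},{"dx":0.53,"dy":-0.63,"dz":0,"ax":0,"ay":0,"az":0,"grip":-1},{"dx":0.53,"dy":-0.63,"dz":0,"ax":0,"ay":0,"az":0,"grip":-1},{"dx":0.53,"dy":-0.63,"dz":0,"ax":0,"ay":0,"az":0,"grip":-1}]'
python3 - <<'E'
from h import *
st();rows([(pol(-156,.126,.2),114),(pol(-156,.126,.05),114)])
E
```

```text
clock: 0.62
position: [0.2548, -0.3542, 0.231]
ee_rot: [-0.0, 0.988, 0.155, 0.0]
contact_force: [1.3, 0.4, 0.7]
width: 0.0256
gripper_force: 0.0
clock: 1.03
position: [0.3322, -0.1637, 0.2314]
ee_rot: [0.0, 0.988, 0.155, 0.0]
contact_force: [0.8, -0.6, -0.6]
width: -0.0001
gripper_force: 0.0
t 1.03 pos [ 0.3322 -0.1637  0.2314] r,phi 0.3257 -129.4 yaw 17.9 f [ 0.8 -0.6 -0.6] -0.0 [-0.65 -0.04  1.88  0.    1.3   0.61]
{'dx': 0.595, 'dy': -0.65, 'dz': 0.126, 'ax': 0.0, 'ay': -0.0, 'az': -1.068}
{'dx': 0.595, 'dy': -0.65, 'dz': 0.726, 'ax': 0.0, 'ay': -0.0, 'az': -1.068}
```

```bash

J='python3 -m jog'
$J '[{"dx":0.595,"dy":-0.65,"dz":0.1,"ax":0,"ay":0,"az":-0.39,"grip":-1},{"dx":0.595,"dy":-0.65,"dz":0.1,"ax":0,"ay":0,"az":-0.39,"grip":-1},{"dx":0.595,"dy":-0.65,"dz":0.1,"ax":0,"ay":0,"az":-0.39,"grip":-1},{"dx":0.595,"dy":-0.65,"dz":0.1,"ax":0,"ay":0,"az":-0.39,"grip":-1},{"dx":0.595,"dy":-0.65,"dz":0.1,"ax":0,"ay":0,"az":-0.39,"grip":-1}]'
$J '[{"dx":0,"dy":0,"dz":0.1,"ax":0,"ay":0,"az":-0.39,"grip":-1},{"dx":0,"dy":0,"dz":0.1,"ax":0,"ay":0,"az":-0.39,"grip":-1},{"dx":0,"dy":0,"dz":0.1,"ax":0,"ay":0,"az":-0.39,"grip":-1},{"dx":0,"dy":0,"dz":0.1,"ax":0,"ay":0,"az":-0.39,"grip":-1},{"dx":0,"dy":0,"dz":0.1,"ax":0,"ay":0,"az":-0.39,"grip":-1}]' >/dev/null
python3 - <<'E'
from h import *
st();rows([(pol(-156,.126,.14),114),(pol(-156,.126,.05),114)])
E
```

```text
clock: 1.45
position: [0.4184, 0.0246, 0.2078]
ee_rot: [0.0, 0.893, 0.449, 0.0]
contact_force: [0.4, -1.0, 0.9]
width: 0.0001
gripper_force: 0.0
t 1.87 pos [0.418  0.0228 0.1825] r,phi 0.1375 -151.7 yaw 88.5 f [ 0.5 -0.9 -1.3] 0.0 [-0.11  0.08  1.89 -0.    1.18 -0.09]
{'dx': 0.056, 'dy': 0.022, 'dz': 0.17, 'ax': -0.0, 'ay': -0.0, 'az': -0.283}
{'dx': 0.056, 'dy': 0.023, 'dz': 0.53, 'ax': -0.0, 'ay': -0.0, 'az': -0.283}
```

```bash

J='python3 -m jog'
$J '[{"dx":0.056,"dy":0.022,"dz":0.1,"ax":0,"ay":0,"az":-0.08,"grip":-1},{"dx":0.056,"dy":0.022,"dz":0.2,"ax":0,"ay":0,"az":-0.16,"grip":-1},{"dx":0.056,"dy":0.022,"dz":0.3,"ax":0,"ay":0,"az":-0.22,"grip":-1},{"dx":0.056,"dy":0.022,"dz":0.43,"ax":0,"ay":0,"az":-0.28,"grip":-1},{"dx":0.056,"dy":0.022,"dz":0.53,"ax":0,"ay":0,"az":-0.28,"grip":-1}]' 
python3 - <<'E'
from h import *
st();rows([(pol(p,.122,.05),p+270) for p in (-159,-162,-165,-168,-171)])
d=manip.get_image("top");im=cv2.resize(d["img"][170:350,190:380],None,fx=3.1,fy=3.1,interpolation=cv2.INTER_CUBIC);cv2.imwrite("pics/a1.png",im[:,:,::-1])
E
```

```text
clock: 2.28
position: [0.4235, 0.0364, 0.0488]
ee_rot: [-0.0, 0.548, 0.836, -0.0]
contact_force: [-0.3, -0.4, -0.6]
width: -0.0001
gripper_force: 0.0
t 2.28 pos [0.4235 0.0364 0.0488] r,phi 0.1266 -155.9 yaw 113.5 f [-0.3 -0.4 -0.6] -0.0 [-0.08  0.25  2.08 -0.    0.81 -0.49]
{'dx': 0.026, 'dy': 0.019, 'dz': -0.005, 'ax': -0.0, 'ay': -0.0, 'az': 0.028}
{'dx': 0.052, 'dy': 0.02, 'dz': -0.005, 'ax': -0.0, 'ay': -0.0, 'az': 0.061}
{'dx': 0.077, 'dy': 0.024, 'dz': -0.005, 'ax': -0.0, 'ay': -0.0, 'az': 0.095}
{'dx': 0.102, 'dy': 0.028, 'dz': -0.005, 'ax': -0.0, 'ay': -0.0, 'az': 0.128}
{'dx': 0.127, 'dy': 0.034, 'dz': -0.005, 'ax': -0.0, 'ay': -0.0, 'az': 0.161}
```

View pics/a1.png

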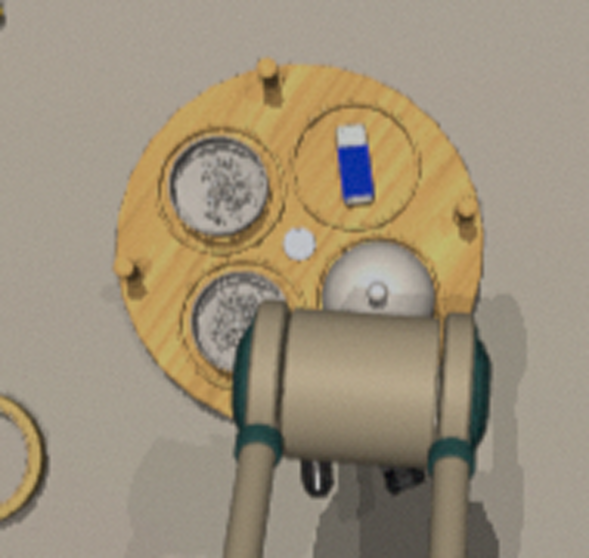

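The plate is undisturbed and the finger is down beside the near post, on the bell side. I'll push gently clockwise, with a force gate between calls.

```bash
cat > g.py <<'E'
from h import *
import sys
s=manip.get_state();x,y=s["position"][:2]-C;r=np.hypot(x,y);f=s["contact_force"]
ft=(-y*f[0]+x*f[1])/r
print(round(s["clock"],2),"r %.4f phi %.1f z %.3f"%(r,np.degrees(np.arctan2(y,x)),s["position"][2]),"ft %.1f"%ft,f.round(1))
sys.exit(abs(ft)>float(sys.argv[1]))
E
J='python3 -m jog'; G='python3 g.py 5'
$J '[{"dx":0.01,"dy":0.01,"dz":0,"ax":0,"ay":0,"az":0.01,"grip":-1},{"dx":0.02,"dy":0.019,"dz":0,"ax":0,"ay":0,"az":0.03,"grip":-1},{"dx":0.03,"dy":0.02,"dz":0,"ax":0,"ay":0,"az":0.04,"grip":-1},{"dx":0.04,"dy":0.02,"dz":0,"ax":0,"ay":0,"az":0.05,"grip":-1}]' >/dev/null; $G &&
$J '[{"dx":0.0085,"dy":0,"dz":0,"ax":0,"ay":0,"az":0.011,"grip":-1},{"dx":0.017,"dy":0,"dz":0,"ax":0,"ay":0,"az":0.022,"grip":-1},{"dx":0.0255,"dy":0.001,"dz":0,"ax":0,"ay":0,"az":0.033,"grip":-1},{"dx":0.034,"dy":0.001,"dz":0,"ax":0,"ay":0,"az":0.044,"grip":-1}]' >/dev/null; $G &&
$J '[{"dx":0.0085,"dy":0,"dz":0,"ax":0,"ay":0,"az":0.011,"grip":-1},{"dx":0.017,"dy":0,"dz":0,"ax":0,"ay":0,"az":0.022,"grip":-1},{"dx":0.0255,"dy":0.001,"dz":0,"ax":0,"ay":0,"az":0.033,"grip":-1},{"dx":0.034,"dy":0.001,"dz":0,"ax":0,"ay":0,"az":0.044,"grip":-1}]' >/dev/null; $G &&
$J '[{"dx":0.0085,"dy":0,"dz":0,"ax":0,"ay":0,"az":0.011,"grip":-1},{"dx":0.017,"dy":0,"dz":0,"ax":0,"ay":0,"az":0.022,"grip":-1},{"dx":0.0255,"dy":0.001,"dz":0,"ax":0,"ay":0,"az":0.033,"grip":-1},{"dx":0.034,"dy":0.001,"dz":0,"ax":0,"ay":0,"az":0.044,"grip":-1}]' >/dev/null; $G
```

```text
2.67 r 0.1198 phi -160.3 z 0.052 ft -0.7 [-0.4  0.6 -0.4]
2.67 r 0.1198 phi -160.3 z 0.052 ft -0.7 [-0.4  0.6 -0.4]
2.67 r 0.1198 phi -160.3 z 0.052 ft -0.7 [-0.4  0.6 -0.4]
2.67 r 0.1198 phi -160.3 z 0.052 ft -0.7 [-0.4  0.6 -0.4]False
False
False
False
```

```bash
sed -i 's/sys.exit(\(.*\))$/sys.exit(int(\1))/' g.py
J='python3 -m jog'; G='python3 g.py 5'
$J '[{"dx":0.0085,"dy":0,"dz":0,"ax":0,"ay":0,"az":0.011,"grip":-1},{"dx":0.017,"dy":0,"dz":0,"ax":0,"ay":0,"az":0.022,"grip":-1},{"dx":0.0255,"dy":0.001,"dz":0,"ax":0,"ay":0,"az":0.033,"grip":-1},{"dx":0.034,"dy":0.001,"dz":0,"ax":0,"ay":0,"az":0.044,"grip":-1}]' >/dev/null; $G &&
$J '[{"dx":0.0085,"dy":0,"dz":0,"ax":0,"ay":0,"az":0.011,"grip":-1},{"dx":0.017,"dy":0,"dz":0,"ax":0,"ay":0,"az":0.022,"grip":-1},{"dx":0.0255,"dy":0.001,"dz":0,"ax":0,"ay":0,"az":0.033,"grip":-1},{"dx":0.034,"dy":0.001,"dz":0,"ax":0,"ay":0,"az":0.044,"grip":-1}]' >/dev/null && $G &&
$J '[{"dx":0.0085,"dy":0,"dz":0,"ax":0,"ay":0,"az":0.011,"grip":-1},{"dx":0.017,"dy":0,"dz":0,"ax":0,"ay":0,"az":0.022,"grip":-1},{"dx":0.0255,"dy":0.001,"dz":0,"ax":0,"ay":0,"az":0.033,"grip":-1},{"dx":0.034,"dy":0.001,"dz":0,"ax":0,"ay":0,"az":0.044,"grip":-1}]' >/dev/null && $G &&
$J '[{"dx":0.0085,"dy":0,"dz":0,"ax":0,"ay":0,"az":0.011,"grip":-1},{"dx":0.017,"dy":0,"dz":0,"ax":0,"ay":0,"az":0.022,"grip":-1},{"dx":0.0255,"dy":0.001,"dz":0,"ax":0,"ay":0,"az":0.033,"grip":-1},{"dx":0.034,"dy":0.001,"dz":0,"ax":0,"ay":0,"az":0.044,"grip":-1}]' >/dev/null && $G
```

```text
3.0 r 0.1208 phi -164.4 z 0.051 ft 1.3 [ 1.3 -1.   1.4]
3.33 r 0.1210 phi -168.5 z 0.050 ft 1.3 [ 0.6 -1.2  0.7]
3.67 r 0.1211 phi -172.6 z 0.050 ft 1.2 [ 0.8 -1.1  1. ]
4.0 r 0.1212 phi -176.6 z 0.050 ft 1.1 [ 0.5 -1.1  1. ]
```

```bash

J='python3 -m jog'; G='python3 g.py 5'
$J '[{"dx":0.0085,"dy":0,"dz":0,"ax":0,"ay":0,"az":0.011,"grip":-1},{"dx":0.017,"dy":0,"dz":0,"ax":0,"ay":0,"az":0.022,"grip":-1},{"dx":0.0255,"dy":0.001,"dz":0,"ax":0,"ay":0,"az":0.033,"grip":-1},{"dx":0.034,"dy":0.001,"dz":0,"ax":0,"ay":0,"az":0.044,"grip":-1}]' >/dev/null; $G &&
$J '[{"dx":0.0085,"dy":0,"dz":0,"ax":0,"ay":0,"az":0.011,"grip":-1},{"dx":0.017,"dy":0,"dz":0,"ax":0,"ay":0,"az":0.022,"grip":-1},{"dx":0.0255,"dy":0.001,"dz":0,"ax":0,"ay":0,"az":0.033,"grip":-1},{"dx":0.034,"dy":0.001,"dz":0,"ax":0,"ay":0,"az":0.044,"grip":-1}]' >/dev/null && $G &&
$J '[{"dx":0.0085,"dy":0,"dz":0,"ax":0,"ay":0,"az":0.011,"grip":-1},{"dx":0.017,"dy":0,"dz":0,"ax":0,"ay":0,"az":0.022,"grip":-1},{"dx":0.0255,"dy":0.001,"dz":0,"ax":0,"ay":0,"az":0.033,"grip":-1},{"dx":0.034,"dy":0.001,"dz":0,"ax":0,"ay":0,"az":0.044,"grip":-1}]' >/dev/null && $G &&
$J '[{"dx":0.0085,"dy":0,"dz":0,"ax":0,"ay":0,"az":0.011,"grip":-1},{"dx":0.017,"dy":0,"dz":0,"ax":0,"ay":0,"az":0.022,"grip":-1},{"dx":0.0255,"dy":0.001,"dz":0,"ax":0,"ay":0,"az":0.033,"grip":-1},{"dx":0.034,"dy":0.001,"dz":0,"ax":0,"ay":0,"az":0.044,"grip":-1}]' >/dev/null && $G &&
$J '[{"dx":0.0085,"dy":0,"dz":0,"ax":0,"ay":0,"az":0.011,"grip":-1},{"dx":0.017,"dy":0,"dz":0,"ax":0,"ay":0,"az":0.022,"grip":-1},{"dx":0.0255,"dy":0.001,"dz":0,"ax":0,"ay":0,"az":0.033,"grip":-1},{"dx":0.034,"dy":0.001,"dz":0,"ax":0,"ay":0,"az":0.044,"grip":-1}]' >/dev/null && $G &&
$J '[{"dx":0.0085,"dy":0,"dz":0,"ax":0,"ay":0,"az":0.011,"grip":-1},{"dx":0.017,"dy":0,"dz":0,"ax":0,"ay":0,"az":0.022,"grip":-1},{"dx":0.0255,"dy":0.001,"dz":0,"ax":0,"ay":0,"az":0.033,"grip":-1},{"dx":0.034,"dy":0.001,"dz":0,"ax":0,"ay":0,"az":0.044,"grip":-1}]' >/dev/null && $G
```

```text
4.33 r 0.1213 phi 179.4 z 0.050 ft 1.8 [-0.1 -1.8  0.4]
4.67 r 0.1214 phi 175.3 z 0.050 ft 2.2 [-1.  -2.2  1.3]
5.0 r 0.1213 phi 171.3 z 0.050 ft 1.6 [-1.4 -1.4  0.1]
5.33 r 0.1212 phi 167.3 z 0.050 ft 0.5 [-1.3 -0.2  0.2]
5.67 r 0.1211 phi 163.2 z 0.050 ft 1.9 [-0.4 -1.8 -0.7]
6.0 r 0.1211 phi 159.2 z 0.050 ft 1.0 [-1.3 -0.6 -1. ]
```

```bash

J='python3 -m jog'; G='python3 g.py 5'
$J '[{"dx":0.0085,"dy":0,"dz":0,"ax":0,"ay":0,"az":0.011,"grip":-1},{"dx":0.017,"dy":0,"dz":0,"ax":0,"ay":0,"az":0.022,"grip":-1},{"dx":0.0255,"dy":0.001,"dz":0,"ax":0,"ay":0,"az":0.033,"grip":-1},{"dx":0.034,"dy":0.001,"dz":0,"ax":0,"ay":0,"az":0.044,"grip":-1}]' >/dev/null; $G &&
$J '[{"dx":0.0085,"dy":0,"dz":0,"ax":0,"ay":0,"az":0.011,"grip":-1},{"dx":0.017,"dy":0,"dz":0,"ax":0,"ay":0,"az":0.022,"grip":-1},{"dx":0.0255,"dy":0.001,"dz":0,"ax":0,"ay":0,"az":0.033,"grip":-1},{"dx":0.034,"dy":0.001,"dz":0,"ax":0,"ay":0,"az":0.044,"grip":-1}]' >/dev/null && $G
python3 - <<'E'
from h import *
d=manip.get_image("top");im=cv2.resize(d["img"][170:350,190:380],None,fx=3.1,fy=3.1,interpolation=cv2.INTER_CUBIC);cv2.imwrite("pics/a2.png",im[:,:,::-1])
E
```

```text
6.33 r 0.1211 phi 155.2 z 0.050 ft 1.2 [-1.9 -0.5 -0.9]
6.67 r 0.1211 phi 151.2 z 0.050 ft 0.8 [-0.3 -0.7 -0.5]
```

View pics/a2.png

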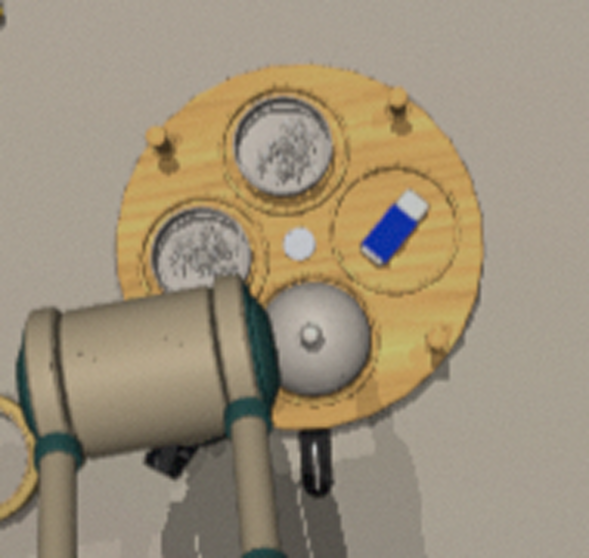

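The plate followed freely: the bell is at (310,337), almost in line with the tongue tip at (318,493). Visible posts are (397,98), (157,138) and (438,338). I'll fit the remaining angle.

```bash
cat > fit.py <<'E'
from h import *
from scipy.optimize import least_squares
import sys
d=manip.get_image("top")
q=np.array(eval(sys.argv[1]))/3.1+[190,170];o=np.radians(eval(sys.argv[2]))
f=lambda x:(proj(d,np.array([pol(np.degrees(x[0]+k),.122,.081) for k in o]))-q).ravel()
s=least_squares(f,[np.radians(float(sys.argv[3]))]);w=np.degrees(s.x[0])
b=np.array(eval(sys.argv[4]))/3.1+[190,170];p=ray(d,*b,.085)[:2]-C
print("far post angle",w,"well",w-135,"res",s.fun.round(1),"bell r,phi",np.hypot(*p),np.degrees(np.arctan2(*p[::-1])),"err mm",1e3*np.hypot(*(p-(pol(F,.07)[:2]-C))))
E
python3 fit.py "[(397,98),(157,138),(438,338)]" "[0,90,-90]" -37 "(310,334)"
```

```text
far post angle -35.944638022806444 well -170.94463802280643 res [ 0.4 -0.6 -0.2 -0.6  0.5 -0. ] bell r,phi 0.06904579929238465 -172.35187243189327 err mm 5.47961135602638
```

```bash

J='python3 -m jog'; G='python3 g.py 5'
$J '[{"dx":0.0085,"dy":0,"dz":0,"ax":0,"ay":0,"az":0.011,"grip":-1},{"dx":0.017,"dy":0,"dz":0,"ax":0,"ay":0,"az":0.022,"grip":-1},{"dx":0.0255,"dy":0.001,"dz":0,"ax":0,"ay":0,"az":0.033,"grip":-1},{"dx":0.034,"dy":0.001,"dz":0,"ax":0,"ay":0,"az":0.044,"grip":-1},{"dx":0.043,"dy":0.002,"dz":0,"ax":0,"ay":0,"az":0.055,"grip":-1}]' >/dev/null; $G &&
$J '[{"dx":-0.03,"dy":-0.01,"dz":0,"ax":0,"ay":0,"az":0,"grip":-1},{"dx":-0.05,"dy":-0.05,"dz":0,"ax":0,"ay":0,"az":0,"grip":-1},{"dx":-0.05,"dy":-0.08,"dz":-0.1,"ax":0,"ay":0,"az":0,"grip":-1},{"dx":-0.05,"dy":-0.1,"dz":-0.25,"ax":0,"ay":0,"az":0,"grip":-1},{"dx":-0.05,"dy":-0.12,"dz":-0.4,"ax":0,"ay":0,"az":0,"grip":-1}]' && 
$J '[{"dx":0,"dy":-0.16,"dz":-0.1,"ax":0,"ay":0,"az":0,"grip":-1},{"dx":0,"dy":-0.3,"dz":-0.2,"ax":0,"ay":0,"az":0,"grip":-1},{"dx":0,"dy":-0.3,"dz":-0.2,"ax":0,"ay":0,"az":0,"grip":-1}]'
python3 - <<'E'
from h import *
d=manip.get_image("top");im=cv2.resize(d["img"][170:350,190:380],None,fx=3.1,fy=3.1,interpolation=cv2.INTER_CUBIC);cv2.imwrite("pics/a3.png",im[:,:,::-1])
E
```

```text
7.18 r 0.1212 phi 146.1 z 0.050 ft 0.4 [-0.9  0.1  0.4]
clock: 7.6
position: [0.4038, 0.1614, 0.1504]
ee_rot: [-0.001, 0.882, 0.472, -0.002]
contact_force: [1.7, 0.6, 0.2]
width: -0.0
gripper_force: 0.0
clock: 7.85
position: [0.3408, 0.2052, 0.2036]
ee_rot: [-0.001, 0.881, 0.473, 0.002]
contact_force: [0.7, -0.4, 0.4]
width: -0.0001
gripper_force: 0.0
```

View pics/a3.png

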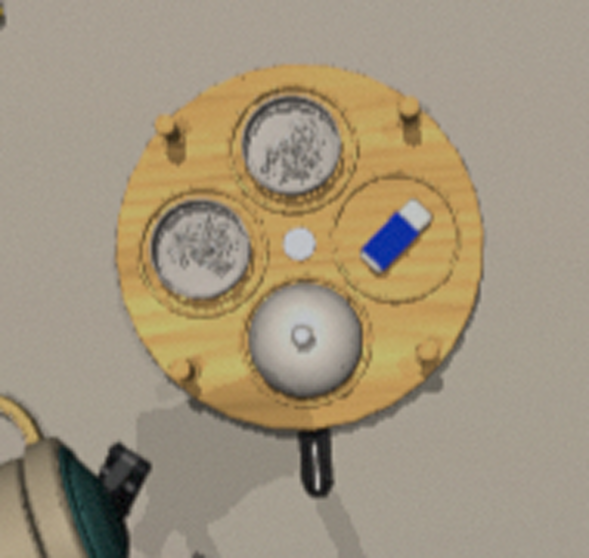

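The gripper is clear. The bell's knob is at (303,335), the tongue tip at (318,493), and the posts are at (409,108), (167,127), (183,368) and (429,350).

```bash
python3 fit.py "[(409,107),(167,126),(429,349),(183,368)]" "[0,90,-90,180]" -40 "(303,334)"
```

```text
far post angle -40.9253330173417 well -175.9253330173417 res [ 0.4 -0.6 -0.4 -0.5  0.4  0.3 -0.5  0.6] bell r,phi 0.06853020507655477 -176.360669653475 err mm 1.5627987588449006
```

```bash
python3 -c "
from rig import manip
print(manip.sign_off())"
```

```text
the job is handed in; nothing more can be done
None
```

The job is handed in: the bell stands at the front, about 2 mm from its place by my last camera measurement; it went the short way round without meeting the stop, and the arm is clear of the carousel.

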